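# Lock the set nut of the torch stand with its jam nut

## Task

On the glassworker's torch stand, lock the lower nut: put the wider-mouthed spanner flat on the base plate around the lower nut, with its handle beside the upright stop post so that the post keeps it from following, then let go and turn the upper jam nut clockwise (seen from above) until it comes up hard against the lower one, and pull it firmly tight. The lower nut must not turn along by more than about 15 degrees; leave the spanner on it, and leave the narrow spanner, torch, jar and graphite block where they are.

Things in the scene. Friction and masses are not known exactly. Their poses are not given: they have to be found in the camera images.
- stand: Fixed torch stand: dark steel base plate 12 mm thick with a vertical stud (28 mm across, top 76 mm above the bench) carrying two equal hexagon nuts, one above the other. Origin: on the stud's axis at bench level. Its x axis is the plate's long way: the plate reaches 200 mm to -x, 60 mm to +x and 65 mm to either side in y of the stud. A stop post stands on it at x = -165, y = +25 mm.
- stop_post (a point): Centre of the top of the stop post, a steel pin 14 mm across, its top 48 mm above the bench. Axes as the stand's. The handle belongs along the stand's -x from the stud, on the post's -y side: with its middle line on the stand's x axis the 28 mm wide handle is 4 mm clear of the post, which then blocks it from swinging clockwise.
- set_nut_mid (a point): Centre of the lower nut: steel hexagon, 46 mm across flats, 53 mm across corners, from 13.5 to 35.5 mm above the bench. Own x axis through a corner, so flats face its +y and -y and every 60 degrees from them; at the start its x axis lies along the stand's. It turns easily (0.12 N m) and stays where it is left.
- set_nut (a joint): Turn of the lower nut from its setting, rad, clockwise from above positive; 0 at the start. Must stay within 0.3 either way. The play between spanner, nut and post lets it give about 0.15; pulling the jam nut with over 3 N m bends it on beyond 0.2.
- jam_nut_mid (a point): Centre of the upper (jam) nut: steel hexagon, 46 mm across flats, 30 mm tall, from 36 to 66 mm above the bench, nothing but 10 mm of the stud above it. Own x axis through a corner, flats face its +y and -y and every 60 degrees from them. A thin dark washer marks the joint between the nuts.
- jam_nut (a joint): Turn of the jam nut relative to the lower nut, rad, clockwise from above positive (tightening). Starts between 0 and 0.4. Turning it takes 0.4 N m, more than the lower nut resists, so an unheld lower nut follows it. At 2.4 it comes up hard against the lower nut and stops; it is tight once pulled there with 1 to 2 N m, which presses the reading a hair past 2.4. Stays where it is left.
- wide_spanner: Spanner that fits: flat steel, open-ended, 14 mm thick, 0.5 kg, 198 mm long. Origin: underside, on the handle's middle line, near the balance point: the place to grip. x axis towards the jaws. Handle 28 mm wide, from x = -98 to 35 mm, flaring from 22; then a head 80 mm wide whose two parallel prongs reach to x = 100 mm; the mouth between them is 48.5 mm wide, its floor at x = 53 mm.
- wide_spanner_jaw (a point): Middle of the wide spanner's mouth, 80 mm ahead of its origin and at half its thickness: lies on the nut's axis when the spanner is on. Axes as the spanner's.
- narrow_spanner: A similar but smaller steel spanner, mouth only 34 mm wide (too small for the nuts), 12 mm thick, about 183 mm long; origin on its handle's underside, x axis towards the jaws. Not to be disturbed.
- torch: Glassworking torch, steel and brass barrel about 160 mm long on a foot, top at 88 mm; origin under its foot. Not to be disturbed.
- frit_jar: Closed glass jar, 72 mm across, 85 mm tall; origin under its centre. Not to be disturbed.
- graphite_block: Dark graphite block 100 x 60 x 25 mm; origin under its centre. Not to be disturbed.
Mind the look-alikes: they are no part of the job. What is shaped like the wide_spanner but pink or turquoise is not meant.

How it is judged:
By the outcome, as a careful person would: the job done as asked, in the order asked, and still so for the second after the job is handed in, with the robot touching nothing.
It also fails if it takes over 64 s, if anything falls off the work surface, if the arm or the gripper's body presses on something with over 40 N, if the wrist force passes 120 N, or if a joint passes its speed limit or range.

## Robot

A 6-joint arm with a two-finger parallel gripper is mounted at the origin on the work surface. World frame = base frame: x ahead of the robot, y to its left, z up, the work surface at z = 0. Lengths are in m, angles in rad, forces in N, time in s.
With the tool pointing down it reaches from about 0.35 to 0.85 m from the base axis. Payload 8.1 kg.
Tool frame: the origin (TCP) lies on the centre line of the jaws, within the pads' length; the fingertips stand 14 mm ahead of it and the grasp point (between the pads) lies 5 mm behind it; z points along the fingers, y is the direction in which the jaws open and shut (so a half turn about z gives the same grasp; the last joint's range is limited). The gripper opens to 93 mm and grips with 3 to 60 N. Pads are 15 mm wide; open, the fingers measure 128 mm over their backs; the gripper's body (75 mm by 188 mm) begins 65 mm behind the grasp point.
Start: joints at [-1.425, 0.13, 1.488, -0, 1.523, -0.085], TCP at [0.137, -0.584, 0.233] pointing down, gripper open.
Joint ranges: [-2.96, 2.96], [-0.89, 2.26], [0.02, 2.5], [-1.34, 4.48], [0, 2.73], [-2.66, 2.66]. Speed limits (rad/s): [2.39, 2.39, 2.79, 3.14, 3.14, 3.14].

## Interface

Orientations are given as a rotation vector (axis times angle).
In Python, from plant import robot gives the robot as it stands.
- The arm moves only by the tool jog_arm, never from a script. Its argument "steps" is a list of rows, each a list of 7 numbers: the closure, from 0 (fully open) to 1 (shut), then the shift along the tool's x, y, z in m, then the turn, a rotation vector about the tool's x, y, z in rad. In form: [[jaw, tx, ty, tz, rx, ry, rz], ...]. A call has 1 to 5 rows; each row is the pose to reach, as a shift and turn from the pose measured when the call began, along the tool's axes at that moment; what a row does not reach only later rows make up. A row lasts 1/8 s, in which the tool goes at most 62.5 mm and 10.7 degrees, less where a joint would pass 70% of its speed; a pose out of reach is approached as far as the arm can. A call with a gripper value outside its range is refused whole. The fingers move at their own pace and stop on an object; "force" is the grip in N (left out, the last holds). Time passes only in rows, so rows that repeat a pose let the fingers close. It gives the time, the measured TCP pose, the force and the opening at its end, in the units of the state.
- robot.read_state(): the state, without advancing time (a new reading comes with each control period).
- robot.read_camera(name): name is "scene" or "top"; returns a dict with "image" (420x560x3 uint8, red, green, blue), "mtx" (3x3 intrinsics, pixels), "D" ([k1, k2, p1, p2, k3] as OpenCV has them; the pictures are not rectified), "extrinsics" (4x4, takes a point from camera to world coordinates). Camera axes: x right, y down, z forward; pixel columns grow to the right and rows downward; lengths in m; the calibration is good to about 2 mm. A picture is of the moment at which its call begins. There is no depth.
- robot.close_job(): hands the job in, once; it reports no verdict.
The state is a dict: "t": time; "q": joint angles; "dq": joint speeds; "joint_torque": joint torques, N m; "tool_pos": TCP position; "orientation": TCP orientation; "force": force on the tool from outside, world axes, zero at the start; "wrist_torque": the same for the moment, N m; "opening": finger opening in m.
Only numpy, scipy, OpenCV 4.12 (cv2) and the standard library are available. Lean on these libraries where they do the work, as an engineer would, in place of code of your own. Each camera call takes 0.05 s, during which the arm holds its last target.

## Working session

There is one attempt and no reset: what is moved stays moved. The work goes in short steps, Python scripts to look and compute and a tool call to move; the robot and the scene stay as the last step left them, time stands still between calls to the robot, and variables do not carry over. Pictures are saved under pics/ and viewed, and the job is handed in when it is done.

Besides the shell and the picture viewer there is one more tool, called by a JSON object that holds its "name" and its "arguments", one argument or row to a line. jog_arm: Moves the arm, as the interface text tells. Its arguments: {"type":"object","properties":{"steps":{"type":"array"},"force":{"type":"number"}},"required":["steps"]}

```bash
ls; mkdir -p pics; python3 - <<'E'
from plant import robot
import cv2,numpy as np
s=robot.read_state()
print({k:np.round(v,3) for k,v in s.items()})
for n in ["scene","top"]:
    c=robot.read_camera(n)
    cv2.imwrite(f"pics/{n}0.png",c["image"][:,:,::-1])
    print(n,np.round(c["mtx"],1).tolist(),c["D"],np.round(c["extrinsics"],3).tolist())
E
```

```text
pics
{'t': np.float64(0.0), 'q': array([-1.425,  0.131,  1.489, -0.   ,  1.523, -0.085]), 'dq': array([-0.   , -0.001,  0.001,  0.   , -0.001, -0.001]), 'joint_torque': array([ 3.0000e-03, -5.5985e+01, -4.9175e+01,  7.7000e-02,  3.6000e-02,
       -0.0000e+00]), 'tool_pos': array([ 0.137, -0.584,  0.232]), 'orientation': array([-3.119, -0.362,  0.   ]), 'force': array([ 0.764, -1.688, -0.146]), 'wrist_torque': array([ 0.019, -0.014,  0.014]), 'opening': np.float64(0.093)}
scene [[418.7, 0.0, 277.9], [0.0, 418.7, 213.4], [0.0, 0.0, 1.0]] [-0.08992219  0.          0.          0.          0.        ] [[-0.401, 0.612, -0.682, 1.374], [0.916, 0.263, -0.302, 0.421], [-0.006, -0.746, -0.666, 0.867], [0.0, 0.0, 0.0, 1.0]]
top [[500.5, 0.0, 280.6], [0.0, 500.5, 202.0], [0.0, 0.0, 1.0]] [-0.16322474  0.          0.          0.          0.        ] [[-0.012, -0.993, 0.114, 0.396], [-1.0, 0.013, 0.009, 0.061], [-0.01, -0.114, -0.993, 1.481], [0.0, 0.0, 0.0, 1.0]]
```

View pics/top0.png

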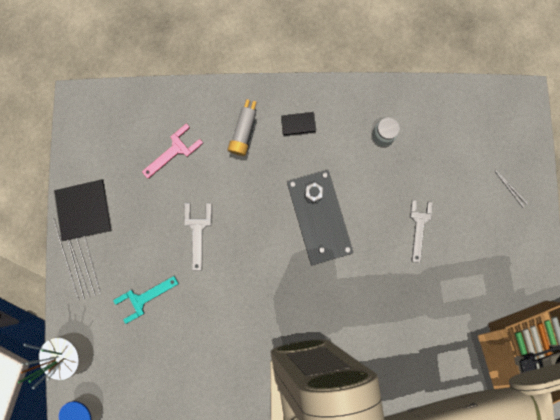

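View pics/scene0.png

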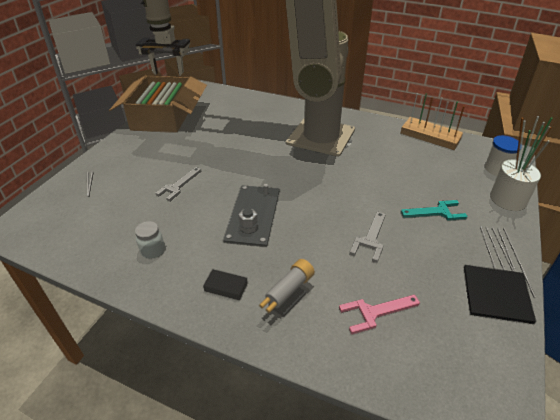

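Top view: the grey spanner candidates are at (198,235) and (421,230). Pink (172,152) and turquoise (147,298) are look-alikes. The stand is at (320,217) with its nut at (314,192). Next I'll enlarge the crops and measure.

```bash
cat > h.py <<'E'
import cv2,numpy as np
from plant import robot
def ray(c,uv):
    uv=np.asarray(uv,float).reshape(-1,1,2)
    n=cv2.undistortPoints(uv,c["mtx"],c["D"]).reshape(-1,2)
    E=np.array(c["extrinsics"]); d=np.c_[n,np.ones(len(n))]@E[:3,:3].T
    return E[:3,3],d
def plane(c,uv,z):
    o,d=ray(c,uv); return o+d*((z-o[2])/d[:,2])[:,None]
def proj(c,P):
    E=np.linalg.inv(np.array(c["extrinsics"]))
    return cv2.projectPoints(np.asarray(P,float).reshape(-1,3),cv2.Rodrigues(E[:3,:3])[0],E[:3,3],c["mtx"],c["D"])[0].reshape(-1,2)
def crop(c,u0,v0,u1,v1,f,name):
    cv2.imwrite(name,cv2.resize(np.ascontiguousarray(c["image"][v0:v1,u0:u1,::-1]),None,fx=f,fy=f,interpolation=cv2.INTER_CUBIC))
E
python3 - <<'E'
from h import *
c=robot.read_camera("top"); s=robot.read_camera("scene")
a=cv2.resize(c["image"][190:280,175:225,::-1],None,fx=6,fy=6,interpolation=2)
b=cv2.resize(c["image"][190:280,400:450,::-1],None,fx=6,fy=6,interpolation=2)
cv2.imwrite("pics/sp.png",np.hstack([a,b]))
crop(c,280,160,360,270,5,"pics/stand.png")
crop(s,215,175,290,250,8,"pics/stand_s.png")
E
```

```text
(no output)
```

View pics/sp.png

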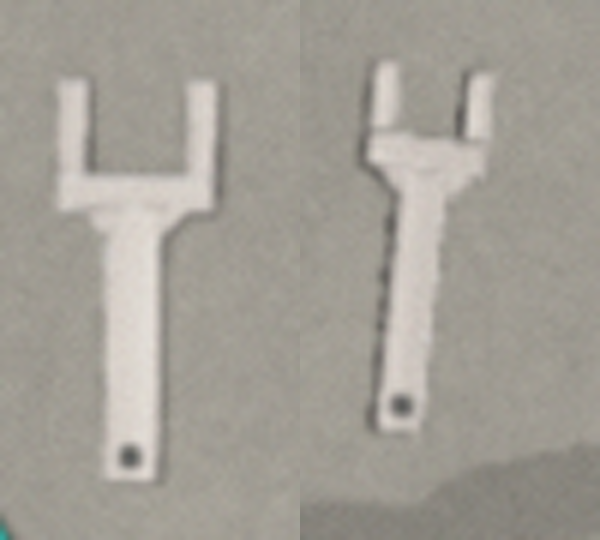

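View pics/stand.png

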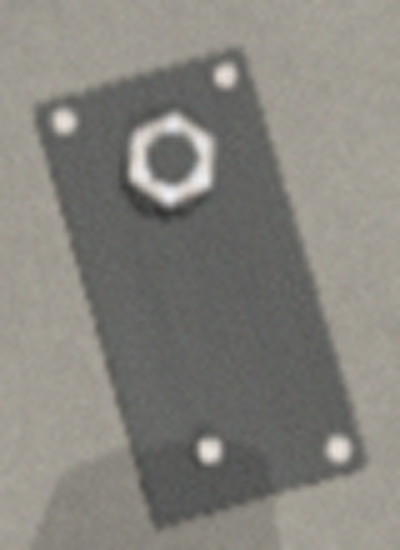

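View pics/stand_s.png

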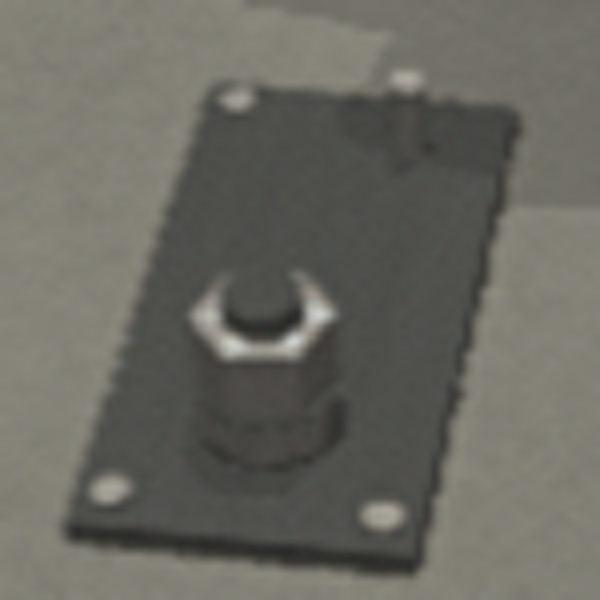

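The left one (198,235) has a mouth of about 16.7 px, roughly 49 mm, and is the wide spanner. The right one (421,230), at about 34 mm, is the narrow one. The post top is at about (322,250) and the nut at (314,192). Measuring poses now.

```bash
cat > meas.py <<'E'
from h import *
def mask_cnt(m,u0,v0,u1,v1):
    k=np.zeros_like(m);k[v0:v1,u0:u1]=m[v0:v1,u0:u1]
    cs,_=cv2.findContours(k,cv2.RETR_EXTERNAL,cv2.CHAIN_APPROX_NONE)
    return max(cs,key=cv2.contourArea)
def up(c,f=4):
    return cv2.resize(c["image"],None,fx=f,fy=f,interpolation=cv2.INTER_CUBIC)
def topx(p,f=4): return (np.asarray(p,float)+.5)/f-.5
E
python3 - <<'E'
from meas import *
c=robot.read_camera("top"); s=robot.read_camera("scene")
I=up(c).astype(int); g=I.mean(2)
# plate
m=((g<105)*255).astype(np.uint8)
m=cv2.morphologyEx(m,cv2.MORPH_CLOSE,np.ones((25,25)))
ct=mask_cnt(m,284*4,165*4,356*4,268*4)
r=cv2.minAreaRect(ct); bx=topx(cv2.boxPoints(r)); P=plane(c,bx,.012)
print("plate",bx.round(1).tolist(),P.round(4).tolist(),[round(np.linalg.norm(P[i]-P[i-1]),4) for i in range(4)])
# bright nut
def bright(u0,v0,u1,v1,th,z,n):
    m=((g>th)*255).astype(np.uint8); ct=mask_cnt(m,u0*4,v0*4,u1*4,v1*4)
    h=cv2.convexHull(ct);M=cv2.moments(h);uv=topx([M['m10']/M['m00'],M['m01']/M['m00']])
    p=plane(c,uv,z)[0];print(n,uv.round(2),p.round(4),'area',cv2.contourArea(h)/16);return h,p
h,pn=bright(300,178,330,206,140,.066,"nut")
H=plane(c,topx(h[:,0]),.066)[:,:2]-pn[:2]
a=np.arctan2(H[:,1],H[:,0]);rr=np.hypot(*H.T)
for k in np.argsort(-rr)[:8]: print(round(np.degrees(a[k]),1),round(rr[k],4))
H0=plane(c,topx(cv2.convexHull(h)[:,0]),.066)
# 6th harmonic phase from dense contour
ct=mask_cnt(((g>140)*255).astype(np.uint8),1200,712,1320,824)
hull=cv2.convexHull(ct);k=np.zeros(g.shape,np.uint8);cv2.fillPoly(k,[hull],255);ct=max(cv2.findContours(k,0,cv2.CHAIN_APPROX_NONE)[0],key=cv2.contourArea)
H=plane(c,topx(ct[:,0]),.066)[:,:2]-pn[:2];a=np.arctan2(H[:,1],H[:,0]);rr=np.hypot(*H.T)
print("corner angle mod60",np.degrees(np.angle(np.sum((rr-rr.mean())*np.exp(6j*a)))/6),rr.mean())
bright(316,244,328,256,140,.048,"post")
# scrfew heads
# spanner
m=((g>165)*255).astype(np.uint8);ct=mask_cnt(m,180*4,198*4,216*4,274*4)
r=cv2.minAreaRect(ct);bx=topx(cv2.boxPoints(r));P=plane(c,bx,.014)
print("wide",bx.round(1).tolist(),P.round(4).tolist(),[round(np.linalg.norm(P[i]-P[i-1]),4) for i in range(4)])
# handle midline
W=plane(c,topx(ct[:,0]),.014)[:,:2]
xs=sorted(P[:,0]);x0,x1=W[:,0].min(),W[:,0].max();print(x0,x1)
for x in np.linspace(x0+.01,x0+.11,6):
    b=W[abs(W[:,0]-x)<.003];print('x',x.round(3),'y',b[:,1].min().round(4),b[:,1].max().round(4),b[:,1].mean().round(4))
b=W[W[:,0]>x1-.03];print('head y',b[:,1].min(),b[:,1].max())
E
```

```text
plate [[285.1, 181.5], [327.9, 168.8], [352.9, 253.2], [310.1, 265.9]] [[0.6251, 0.06, 0.012], [0.6617, -0.068, 0.012], [0.4103, -0.136, 0.012], [0.3752, -0.0099, 0.012]] [np.float64(0.2594), np.float64(0.1331), np.float64(0.2605), np.float64(0.1309)]
nut [313.9  191.38] [ 0.5871 -0.0217  0.066 ] area 239.8125
-126.5 0.027
-128.7 0.0269
-7.1 0.0269
-123.1 0.0268
-1.0 0.0267
174.1 0.0267
178.7 0.0266
56.2 0.0264
corner angle mod60 -5.041839171122957 0.02506928793082179
post [321.55 249.58] [ 0.4216 -0.0415  0.048 ] area 18.625
wide [[183.0, 269.7], [183.9, 202.3], [210.7, 202.6], [209.8, 270.0]] [[0.3675, 0.3632, 0.014], [0.5668, 0.3617, 0.014], [0.5647, 0.2813, 0.014], [0.3661, 0.2838, 0.014]] [np.float64(0.0794), np.float64(0.1993), np.float64(0.0804), np.float64(0.1985)]
0.36678148424069207 0.5657455398632532
x 0.377 y 0.3109 0.3391 0.3251
x 0.397 y 0.3101 0.3368 0.3227
x 0.417 y 0.3094 0.3361 0.3228
x 0.437 y 0.3094 0.3377 0.3232
x 0.457 y 0.3094 0.3385 0.3238
x 0.477 y 0.3095 0.3393 0.3233
head y 0.28141308750398925 0.36168758394192724
```

The poses agree with the description. The plate measures 260x131 mm. The stand's x axis is at 15.4° and the stud is at (0.587,-0.0217). The post is predicted at (0.4214,-0.0414) and measured at (0.4216,-0.0415). The wide spanner's origin is about (0.465,0.3227), yaw about -0.6°, 199x80 mm. I'll write a target-to-jog helper and start.

```bash
cat > tgt.py <<'E'
from h import *
from scipy.spatial.transform import Rotation as R
def tgt(x,y,z,yawdeg):
    s=robot.read_state();T=R.from_rotvec(s["orientation"])
    G=R.from_euler('z',yawdeg,degrees=True)*R.from_euler('x',180,degrees=True)
    d=T.inv().apply(np.array([x,y,z])-s["tool_pos"]);r=(T.inv()*G).as_rotvec()
    tx=T.as_matrix()[:,0]
    print("t",round(float(s["t"]),2),"pos",np.round(s["tool_pos"],4),"yaw",round(np.degrees(np.arctan2(tx[1],tx[0])),2),"q",np.round(s["q"],2),"F",np.round(s["force"],1),"M",np.round(s["wrist_torque"],2),"open",round(float(s["opening"]),4))
    print("->",np.round(d,4),np.round(r,4))
import sys
if __name__=="__main__": tgt(*map(float,sys.argv[1:]))
E
python3 tgt.py .44 -.2 .23 13.2;python3 tgt.py .464 .3227 .18 -.6
```

```text
t 0.3 pos [ 0.1372 -0.5839  0.2323] yaw 13.22 q [-1.43  0.13  1.49  0.    1.52 -0.09] F [ 0.  -0.5  0.5] M [ 0.05  0.   -0.06] open 0.0927
-> [ 0.3825 -0.3045  0.0025] [-0.0006 -0.0001  0.0004]
t 0.3 pos [ 0.1372 -0.5839  0.2323] yaw 13.22 q [-1.43  0.13  1.49  0.    1.52 -0.09] F [ 0.  -0.5  0.5] M [ 0.05  0.   -0.06] open 0.0927
-> [ 0.5255 -0.8078  0.0528] [-0.0006  0.      0.2413]
```

{"name": "jog_arm", "arguments": {
  "steps": [
    [0,0.3825,-0.3045,0,0,0,0.1],
    [0,0.3825,-0.3045,0,0,0,0.1],
    [0,0.3825,-0.3045,0,0,0,0.1],
    [0,0.3825,-0.3045,0,0,0,0.1],
    [0,0.3825,-0.3045,0,0,0,0.1]
  ],
  "force": 40
}}

```text
t: 0.92
tool_pos: [0.3316, -0.337, 0.2327]
orientation: [-3.135, -0.205, -0.001]
force: [1.2, -0.5, 0.8]
opening: 0.0929
```

{"name": "jog_arm", "arguments": {
  "steps": [
    [0,0.17,-0.24,0,0,0,0.1],
    [0,0.17,-0.28,0,0,0,0.14],
    [0,0.17,-0.28,0,0,0,0.14],
    [0,0.17,-0.28,0,0,0,0.14],
    [0,0.17,-0.28,0,0,0,0.14]
  ]
}}

```text
t: 1.55
tool_pos: [0.4576, -0.0511, 0.2332]
orientation: [3.141, -0.015, 0.003]
force: [0.7, -0.1, -0.2]
opening: 0.093
```

```bash
python3 tgt.py .464 .3227 .10 -.6
```

```text
t 1.55 pos [ 0.4576 -0.0511  0.2332] yaw -0.55 q [-0.22 -0.26  1.86  0.    1.54  1.36] F [ 0.7 -0.1 -0.2] M [-0.02 -0.03 -0.06] open 0.093
-> [ 0.0025 -0.3738  0.1331] [ 0.0002 -0.0016  0.0008]
```

{"name": "jog_arm", "arguments": {
  "steps": [
    [0,0.0025,-0.374,0.1,0,0,0],
    [0,0.0025,-0.374,0.1,0,0,0],
    [0,0.0025,-0.374,0.1,0,0,0],
    [0,0.0025,-0.374,0.133,0,0,0],
    [0,0.0025,-0.374,0.133,0,0,0]
  ]
}}

```text
t: 2.17
tool_pos: [0.4625, 0.2449, 0.1346]
orientation: [-3.141, 0.015, -0.005]
force: [0.4, 0.0, 0.9]
opening: 0.0929
```

```bash
python3 tgt.py .464 .3227 .10 -.6
```

```text
t 2.17 pos [0.4625 0.2449 0.1346] yaw -0.53 q [ 0.39 -0.01  1.82 -0.    1.33  1.97] F [0.4 0.  0.9] M [-0.01 -0.04  0.03] open 0.0929
-> [ 0.0007 -0.0778  0.0347] [-0.0002 -0.0029  0.0011]
```

{"name": "jog_arm", "arguments": {
  "steps": [
    [0,0.001,-0.078,0.035,0,-0.003,0],
    [0,0.001,-0.078,0.035,0,-0.003,0],
    [0,0.001,-0.078,0.035,0,-0.003,0],
    [0,0.001,-0.078,0.035,0,-0.003,0]
  ]
}}

```text
t: 2.68
tool_pos: [0.4645, 0.3223, 0.1]
orientation: [3.141, -0.015, 0.0]
force: [0.2, 0.1, 0.2]
opening: 0.0928
```

```bash
python3 tgt.py .465 .3227 .017 -.6; python3 - <<'E'
from h import *
c=robot.read_camera("scene");crop(c,320,150,440,280,5,"pics/s1.png")
E
```

```text
t 2.67 pos [0.4645 0.3223 0.1   ] yaw -0.54 q [ 0.52  0.14  1.73 -0.    1.28  2.1 ] F [0.2 0.1 0.2] M [-0. -0. -0.] open 0.0928
-> [ 0.0005 -0.0004  0.083 ] [ 0.0001 -0.0001  0.0011]
```

View pics/s1.png

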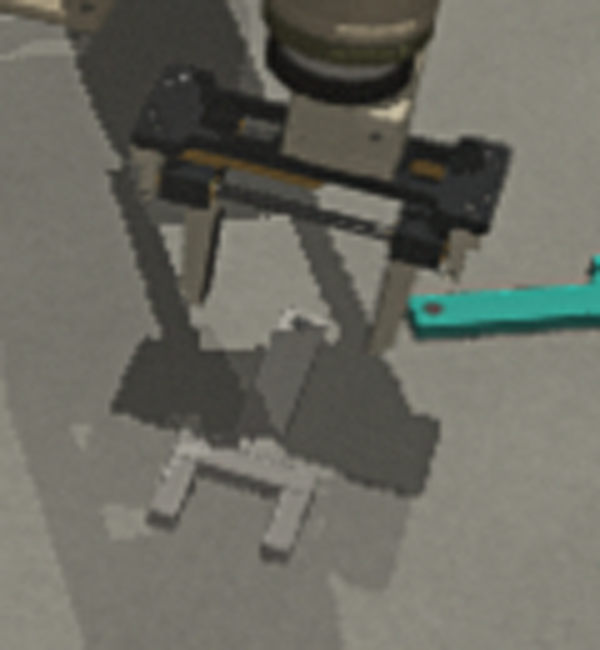

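The gripper is centred over the wide spanner's handle, and the turquoise spanner is about 12 cm closer to the base, clear of it. Descending and gripping.

{"name": "jog_arm", "arguments": {
  "steps": [
    [0,0.0005,-0.0005,0.05,0,0,0],
    [0,0.0005,-0.0005,0.075,0,0,0],
    [0,0.0005,-0.0005,0.083,0,0,0],
    [0,0.0005,-0.0005,0.083,0,0,0],
    [0.5,0.0005,-0.0005,0.083,0,0,0]
  ]
}}

```text
t: 3.35
tool_pos: [0.4667, 0.3231, 0.0192]
orientation: [-3.14, 0.017, -0.005]
force: [0.0, 0.5, -0.3]
opening: 0.0869
```

{"name": "jog_arm", "arguments": {
  "steps": [
    [1,0,0,0,0,0,0],
    [1,0,0,0,0,0,0],
    [1,0,0,0,0,0,0],
    [1,0,0,0,0,0,0],
    [1,0,0,0,0,0,0]
  ],
  "force": 40
}}

```text
t: 3.98
tool_pos: [0.4666, 0.323, 0.0191]
orientation: [-3.14, 0.017, -0.005]
force: [0.4, -0.4, 0.0]
opening: 0.0376
```

```bash
python3 tgt.py .465 .3227 .1 -.6
```

```text
t 3.98 pos [0.4666 0.323  0.0191] yaw -0.6 q [ 0.52  0.25  1.77 -0.    1.12  2.1 ] F [ 0.4 -0.4  0. ] M [ 0.   -0.01 -0.03] open 0.0376
-> [-0.0013  0.0002 -0.0809] [-0.0016 -0.0029 -0.0001]
```

{"name": "jog_arm", "arguments": {
  "steps": [
    [1,0,0,0.001,0,0,0],
    [1,0,0,0.001,0,0,0],
    [1,0,0,0.001,0,0,0]
  ]
}}

```text
t: 4.35
tool_pos: [0.4667, 0.3224, 0.0182]
orientation: [-3.141, 0.017, -0.005]
force: [-0.1, -5.1, 5.3]
opening: 0.0275
```

{"name": "jog_arm", "arguments": {
  "steps": [
    [1,0,0,-0.02,0,-0.003,0],
    [1,0,0,-0.06,0,-0.003,0],
    [1,0,0,-0.083,0,-0.003,0],
    [1,0,0,-0.083,0,-0.003,0]
  ]
}}

```text
t: 4.85
tool_pos: [0.4673, 0.3231, 0.1023]
orientation: [-3.139, 0.017, -0.003]
force: [0.4, 0.4, -6.0]
opening: 0.0278
```

```bash
python3 tgt.py .43 -.06 .1 15.4; python3 - <<'E'
from h import *
c=robot.read_camera("scene");crop(c,320,150,440,280,5,"pics/s2.png")
E
```

```text
t 4.85 pos [0.4673 0.3231 0.1023] yaw -0.61 q [0.51 0.14 1.72 0.   1.28 2.1 ] F [ 0.4  0.4 -6. ] M [ 0.    0.05 -0.  ] open 0.0278
-> [-0.0332  0.3835  0.0014] [-0.002  -0.0025 -0.2793]
```

View pics/s2.png

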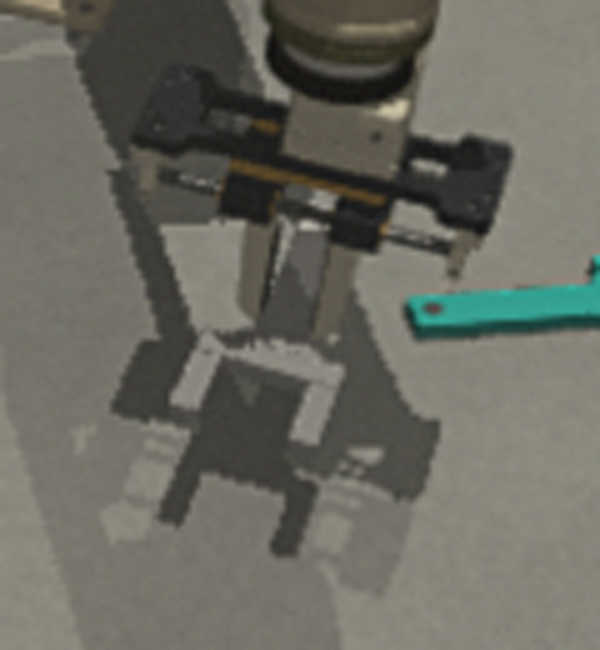

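The spanner is lifted level and seated in the jaws. Moving it to the pre-insert station, 55 mm short of the nut along the stand's -x.

{"name": "jog_arm", "arguments": {
  "steps": [
    [1,-0.005,0.05,0,0,-0.002,-0.05],
    [1,-0.006,0.38,0,0,-0.002,-0.15],
    [1,-0.006,0.38,0,0,-0.002,-0.28],
    [1,-0.006,0.38,0,0,-0.002,-0.28],
    [1,-0.006,0.38,0,0,-0.002,-0.28]
  ]
}}

```text
t: 5.52
tool_pos: [0.4553, 0.0209, 0.0979]
orientation: [-3.111, -0.422, 0.008]
force: [1.7, -0.9, -6.0]
opening: 0.0272
```

```bash
python3 tgt.py .4583 -.0572 .1 15.4
```

```text
t 5.53 pos [0.4553 0.0209 0.0979] yaw 15.46 q [-0.07 -0.15  2.02  0.    1.28  1.23] F [ 1.7 -0.9 -6. ] M [-0.05 -0.03  0.03] open 0.0272
-> [-0.018   0.0761 -0.0022] [-0.0024  0.005   0.0011]
```

{"name": "jog_arm", "arguments": {
  "steps": [
    [1,-0.018,0.076,-0.003,-0.002,0.005,0.001],
    [1,-0.018,0.076,-0.003,-0.002,0.005,0.001],
    [1,-0.018,0.076,-0.003,-0.002,0.005,0.001],
    [1,-0.018,0.076,-0.003,-0.002,0.005,0.001]
  ]
}}

```text
t: 6.02
tool_pos: [0.4575, -0.0558, 0.0996]
orientation: [-3.111, -0.422, 0.003]
force: [0.0, -0.6, -5.8]
opening: 0.0274
```

```bash
python3 tgt.py .4583 -.0572 .035 15.4; python3 - <<'E'
from h import *
c=robot.read_camera("top");crop(c,260,150,380,290,4.5,"pics/t3.png")
c=robot.read_camera("scene");crop(c,190,150,310,260,5,"pics/s3.png")
E
```

```text
t 6.03 pos [ 0.4575 -0.0558  0.0996] yaw 15.44 q [-0.23 -0.14  2.01  0.    1.28  1.07] F [ 0.  -0.6 -5.8] M [ 0.01  0.04 -0.03] open 0.0274
-> [0.0005 0.0017 0.0646] [-0.0021  0.0018  0.0007]
```

View pics/t3.png

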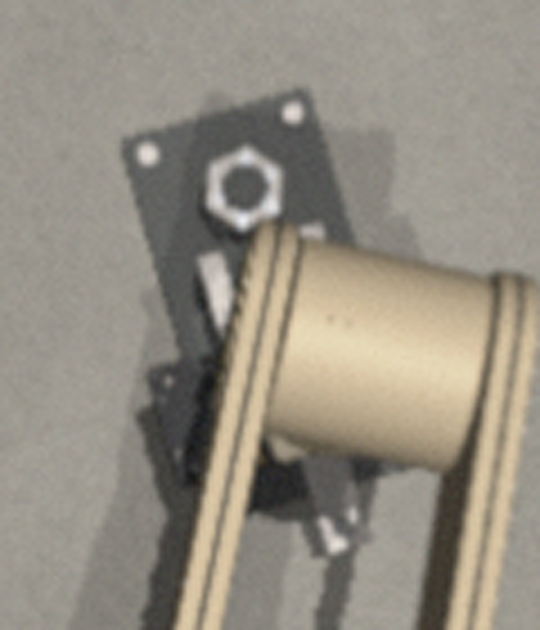

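View pics/s3.png

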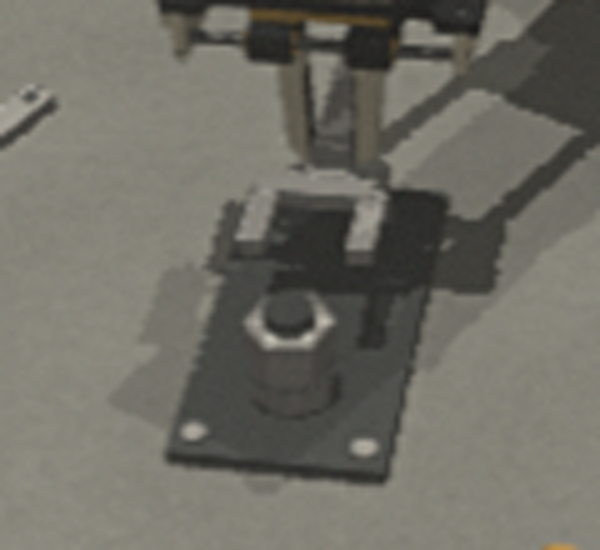

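Scene crop: prongs at about (250,220) and (365,230) ahead of the nut, in line with it. Top crop: the arm hides the handle. I'll check the prong and nut projections for lateral alignment.

```bash
cat > chk.py <<'E'
from tgt import *
def chk(name,off=0.0015,dz=.018,views=("scene","top")):
    s=robot.read_state();T=R.from_rotvec(s["orientation"]).as_matrix()
    Rm=T@np.diag([1,-1,-1]); O=s["tool_pos"]-off*T[:,0]+dz*T[:,2]
    ims=[]
    for v in views:
        c=robot.read_camera(v);f=6;u0,v0,w,h=(190,150,125,95) if v=="scene" else (260,160,125,95)
        im=cv2.resize(np.ascontiguousarray(c["image"][v0:v0+h,u0:u0+w,::-1]),None,fx=f,fy=f,interpolation=cv2.INTER_NEAREST)
        L=[O+Rm@np.array(p) for p in [(.1,.04,.014),(.1,.02425,.014),(.1,-.02425,.014),(.1,-.04,.014)]]
        a=np.radians(15.4);N=np.array([.5871,-.0217,0])
        K=[N+[.0265*np.cos(b),.0265*np.sin(b),.066] for b in np.radians(np.arange(-5,355,60))]
        K+=[N+np.array([-.165*np.cos(a)-.025*np.sin(a),-.165*np.sin(a)+.025*np.cos(a),.048])]
        for P,col in ((L,(0,0,255)),(K,(0,255,0))):
            for p in proj(c,P): cv2.circle(im,tuple(np.int32(((p-[u0,v0])+.5)*f)),3,col,-1)
        ims.append(im)
    cv2.imwrite(name,ims[0] if len(ims)==1 else ims[0])
    if len(ims)>1: cv2.imwrite(name.replace(".png","b.png"),ims[1])
E
python3 -c "
from chk import *
chk('pics/k3.png')"
```

```text
(no output)
```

View pics/k3.png

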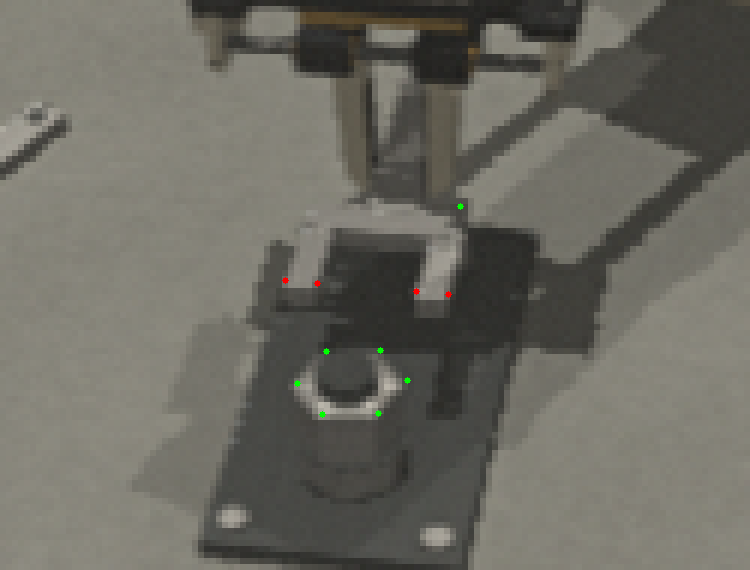

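View pics/k3b.png

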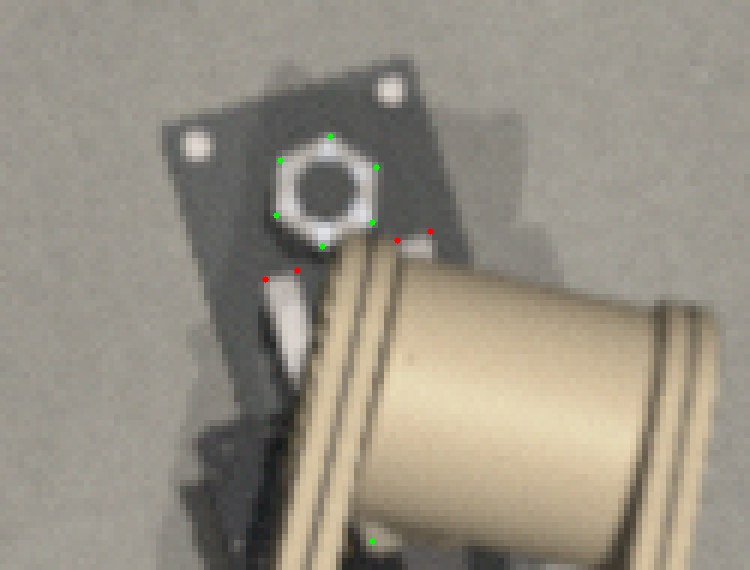

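Projected prong tips (red) and nut corners (green) match the images to about 1 px (under 1 mm in both views). Lowering to about 2 mm above the plate.

{"name": "jog_arm", "arguments": {
  "steps": [
    [1,0,0.0017,0.03,-0.002,0.002,0],
    [1,0,0.0017,0.06,-0.002,0.002,0],
    [1,0,0.0017,0.067,-0.002,0.002,0],
    [1,0,0.0017,0.067,-0.002,0.002,0],
    [1,0,0.0017,0.067,-0.002,0.002,0]
  ]
}}

```text
t: 6.85
tool_pos: [0.4599, -0.0576, 0.035]
orientation: [3.111, 0.424, 0.006]
force: [0.9, 0.1, -4.8]
opening: 0.0277
```

```bash
python3 tgt.py .4583 -.0572 .0325 15.4; python3 -c "
from chk import *
chk('pics/k4.png')"
```

```text
t 6.85 pos [ 0.4599 -0.0576  0.035 ] yaw 15.54 q [-0.24 -0.05  2.05 -0.    1.13  1.06] F [ 0.9  0.1 -4.8] M [0.01 0.07 0.01] open 0.0277
-> [-0.0014 -0.0009  0.0025] [ 0.0024 -0.0037  0.0024]
```

View pics/k4.png

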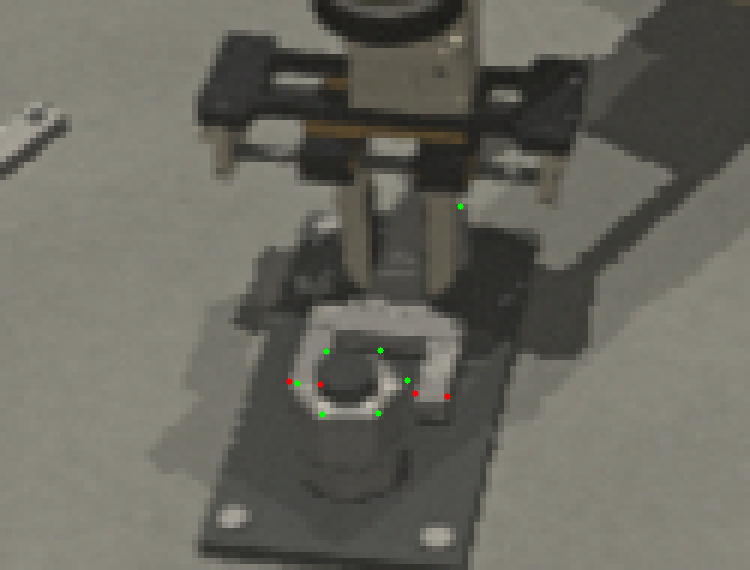

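View pics/k4b.png

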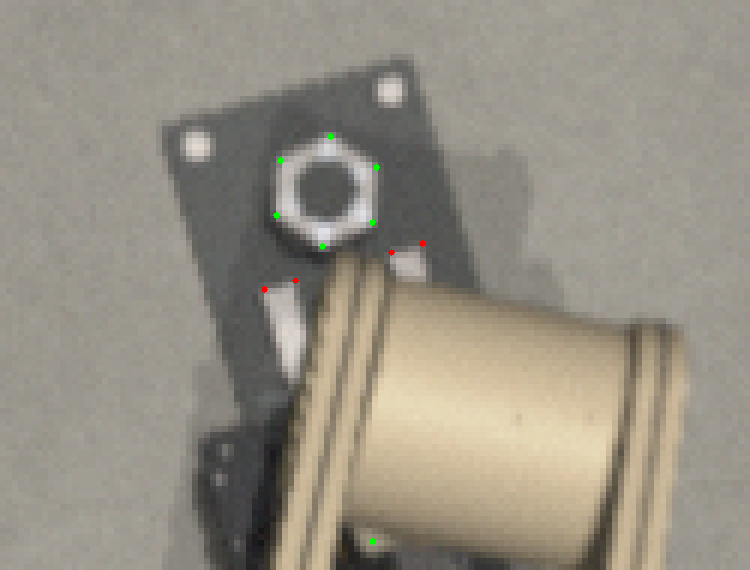

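```bash
cat > lat.py <<'E'
from meas import *
from tgt import R
c=robot.read_camera("top");s=robot.read_state()
T=R.from_rotvec(s["orientation"]).as_matrix();zt=s["tool_pos"][2]-.018+.014
a=np.radians(15.4);ex=np.array([np.cos(a),np.sin(a)]);ey=np.array([-ex[1],ex[0]]);N=np.array([.5871,-.0217])
I=c["image"].astype(float).mean(2)
def st(P): d=P[:,:2]-N; return np.c_[d@ex,d@ey]
tc=s["tool_pos"][:2]-N; print("tcp in stand",(tc@ex).round(4),(tc@ey).round(4),"z",s["tool_pos"][2].round(4))
# sample intensity along stand-y lines at several stand x near prong tips
tip=tc@ex-.0015+.1
o=np.linalg.inv(np.array(c["extrinsics"]))
for dx in (.004,.007,.010,.014,.018):
    ys=np.arange(-.055,.055,.0005)
    W=np.array([[*(N+(tip-dx)*ex+y*ey),zt] for y in ys])
    uv=proj(c,W).astype(np.float32)
    v=cv2.remap(I.astype(np.float32),uv[None,:,0],uv[None,:,1],cv2.INTER_LINEAR)[0]
    b=v>130
    e=[]
    for i in range(len(v)-1):
        if b[i]!=b[i+1]: e.append(round(float(ys[i]+(130-v[i])/(v[i+1]-v[i])*.0005)*1000,1))
    print(dx,e)
E
python3 lat.py
```

```text
tcp in stand -0.1325 -0.0009 z 0.0347
0.004 [-38.6, -23.4, -3.7, 3.1, 24.8, 40.8]
0.007 [-38.9, -23.7, -14.7, -14.0, -3.2, 4.9, 25.3, 41.0]
0.01 [-39.3, -24.4, -16.1, -9.5, -2.5, 8.7, 25.2, 40.8]
0.014 [-38.9, -26.7, -16.0, -5.7, -1.7, 10.7, 25.2, 41.0]
0.018 [-14.9, -3.5, -0.3, 12.3, 25.5, 41.2]
```

```bash
cat >> lat.py <<'E'
print("---")
im=cv2.resize(np.ascontiguousarray(c["image"][195:230,295:340,::-1]),None,fx=16,fy=16,interpolation=cv2.INTER_CUBIC)
for y in (.04,.02425,-.02425,-.04):
    for dx in (0,.01,.02):
        p=proj(c,[[*(N+(tip-dx)*ex+y*ey),zt]])[0]; q=np.int32((p-[295,195]+.5)*16); cv2.circle(im,tuple(q),2,(0,0,255),-1)
cv2.imwrite("pics/lat%d.png"%int(s["t"]*100),im);print(int(s["t"]*100))
E
python3 lat.py|tail -1
```

```text
705
```

View pics/lat705.png

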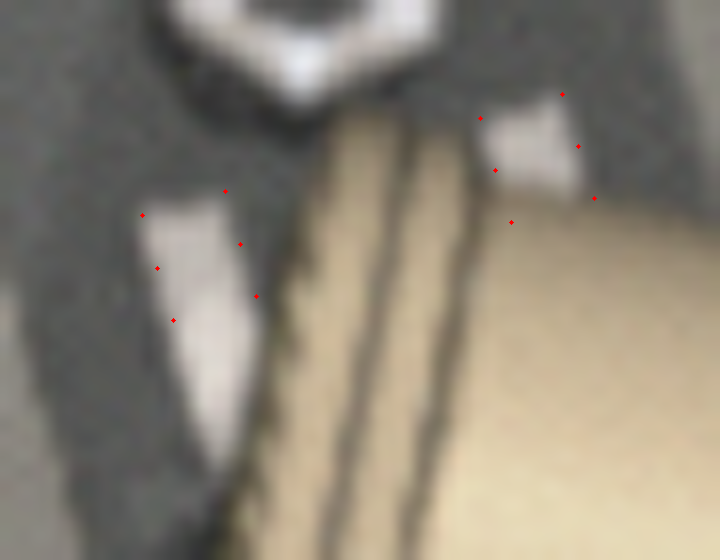

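The top view puts the prong gap centred on the nut to within about 0.5 mm (+y), and the scene view gives the same sign. I'll shift about 0.4 mm to -y and slide in while watching the force.

```bash
python3 tgt.py .4732 -.0544 .0325 15.4;python3 tgt.py .5118 -.0438 .0325 15.4
```

```text
t 7.05 pos [ 0.4594 -0.0577  0.0345] yaw 15.52 q [-0.24 -0.05  2.05 -0.    1.13  1.06] F [ 0.1  0.3 -5.7] M [-0.05  0.08  0.05] open 0.0277
-> [0.0142 0.0005 0.002 ] [ 0.0021 -0.0031  0.002 ]
t 7.05 pos [ 0.4594 -0.0577  0.0345] yaw 15.52 q [-0.24 -0.05  2.05 -0.    1.13  1.06] F [ 0.1  0.3 -5.7] M [-0.05  0.08  0.05] open 0.0277
-> [0.0542 0.0006 0.0022] [ 0.0021 -0.0031  0.002 ]
```

{"name": "jog_arm", "arguments": {
  "steps": [
    [1,0.007,0.0005,0.002,0.002,-0.003,0.002],
    [1,0.014,0.0005,0.002,0.002,-0.003,0.002],
    [1,0.02,0.0005,0.002,0.002,-0.003,0.002],
    [1,0.026,0.0005,0.002,0.002,-0.003,0.002]
  ]
}}

```text
t: 7.55
tool_pos: [0.485, -0.0511, 0.0325]
orientation: [3.113, 0.421, -0.0]
force: [0.7, 0.3, -6.0]
opening: 0.0277
```

```bash
python3 tgt.py .5118 -.0438 .0325 15.4; python3 lat.py
```

```text
t 7.55 pos [ 0.485  -0.0511  0.0325] yaw 15.41 q [-0.21  0.03  1.98 -0.    1.13  1.09] F [ 0.7  0.3 -6. ] M [ 0.    0.1  -0.01] open 0.0277
-> [0.0277 0.0001 0.    ] [0.     0.     0.0002]
tcp in stand -0.1055 -0.0013 z 0.0327
0.004 [-38.0, -32.1, -15.6, -6.8, -0.7, 12.8, 26.7, 38.9]
0.007 [-38.8, -32.3, -14.6, -4.5, -0.0, 12.9, 25.1, 40.1]
0.01 [-26.5, -21.9, -13.5, -2.0, 0.9, 13.5, 25.0, 40.6]
0.014 [-34.2, -17.7, -11.7, -0.2, 2.3, 15.7, 25.5, 40.6]
0.018 [-41.4, -15.0, -9.7, 2.0, 2.1, 21.4, 25.3, 40.3]
---
760
```

{"name": "jog_arm", "arguments": {
  "steps": [
    [1,0.006,0.0005,0,0,0,0],
    [1,0.011,0.0005,0,0,0,0],
    [1,0.015,0.0005,0,0,0,0],
    [1,0.018,0.0005,0,0,0,0]
  ]
}}

```text
t: 8.1
tool_pos: [0.5034, -0.0466, 0.0327]
orientation: [3.113, 0.421, 0.001]
force: [0.3, -0.5, -6.5]
opening: 0.0274
```

```bash
python3 tgt.py .5118 -.0438 .0325 15.4; python3 -c "
from chk import *
chk('pics/k5.png',views=('scene',))"
```

```text
t 8.1 pos [ 0.5034 -0.0466  0.0327] yaw 15.41 q [-0.19  0.07  1.93  0.    1.13  1.11] F [ 0.3 -0.5 -6.5] M [-0.05  0.07 -0.05] open 0.0274
-> [ 0.0088 -0.0005  0.0002] [ 0.0002 -0.0008  0.0002]
```

View pics/k5.png

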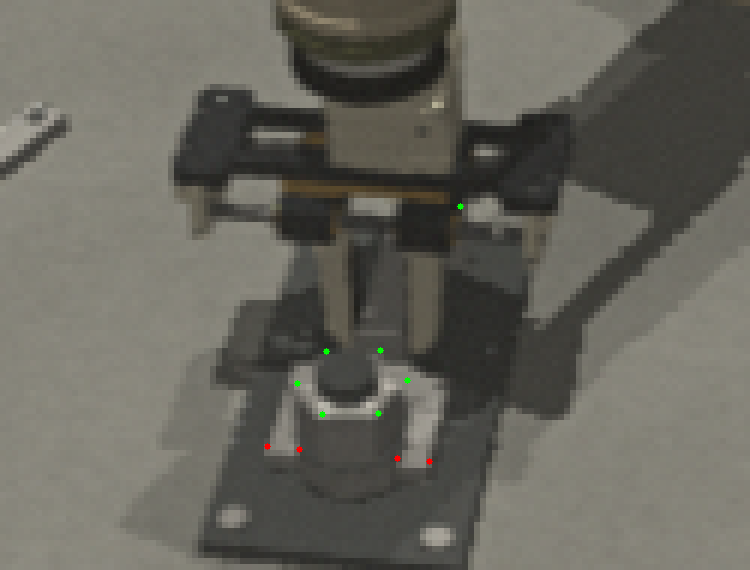

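Both prongs are now astride the lower nut (scene crop (285,450) and (410,460)) with no contact force. Sliding the last 8 mm.

{"name": "jog_arm", "arguments": {
  "steps": [
    [1,0.004,0,0,0,0,0],
    [1,0.006,0,0,0,0,0],
    [1,0.0075,0,0,0,0,0],
    [1,0.008,0,0,0,0,0]
  ]
}}

```text
t: 8.65
tool_pos: [0.5115, -0.0444, 0.0328]
orientation: [3.113, 0.421, 0.002]
force: [-0.7, -0.4, -6.8]
opening: 0.0275
```

```bash
python3 tgt.py .5118 -.0438 .0305 15.4; python3 -c "
from chk import *
chk('pics/k6.png')"
```

```text
t 8.65 pos [ 0.5115 -0.0444  0.0328] yaw 15.41 q [-0.19  0.09  1.91  0.    1.13  1.12] F [-0.7 -0.4 -6.8] M [-0.04  0.06  0.03] open 0.0275
-> [ 0.0005 -0.0005  0.0023] [ 0.0003 -0.0012  0.0001]
```

View pics/k6.png

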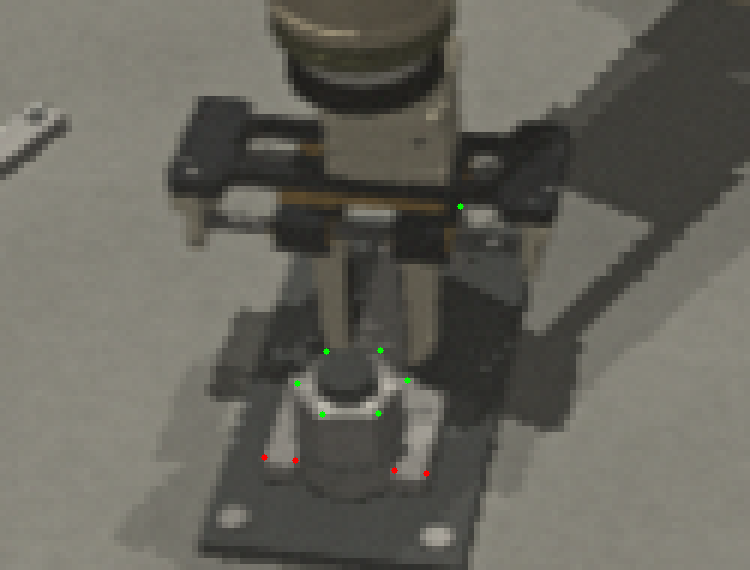

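View pics/k6b.png

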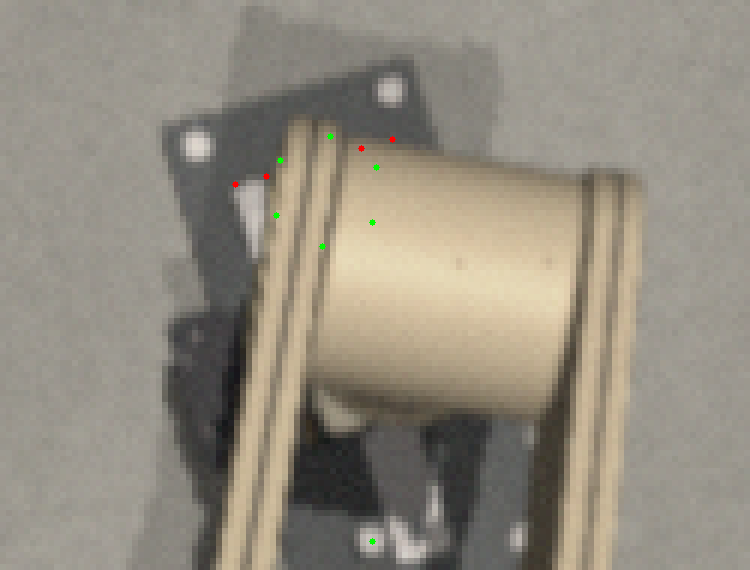

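Post (top crop 372,541) has the handle on its -y side, and the jaw is at the nut. Lowering onto the plate.

{"name": "jog_arm", "arguments": {
  "steps": [
    [1,0,0,0.001,0,0,0],
    [1,0,0,0.002,0,0,0],
    [1,0,0,0.003,0,0,0]
  ]
}}

```text
t: 9.12
tool_pos: [0.5113, -0.0445, 0.0302]
orientation: [3.113, 0.421, 0.001]
force: [-6.5, 0.3, 7.6]
opening: 0.0273
```

```bash
python3 tgt.py .5118 -.0438 .0305 15.4
```

```text
t 9.12 pos [ 0.5113 -0.0445  0.0302] yaw 15.41 q [-0.19  0.1   1.91  0.    1.13  1.11] F [-6.5  0.3  7.6] M [0.13 1.03 0.04] open 0.0273
-> [ 0.0006 -0.0005 -0.0003] [ 0.0002 -0.0009  0.0002]
```

Force went from -6.8 to +7.6 N, so it is resting on the plate. Releasing.

{"name": "jog_arm", "arguments": {
  "steps": [
    [0.2,0,0,0,0,0,0],
    [0.2,0,0,0,0,0,0],
    [0.2,0,0,0,0,0,0],
    [0.2,0,0,-0.03,0,0,0],
    [0.2,0,0,-0.07,0,0,0]
  ]
}}

```text
t: 9.75
tool_pos: [0.5102, -0.0443, 0.0998]
orientation: [-3.112, -0.421, 0.002]
force: [0.2, -0.6, -0.5]
opening: 0.0719
```

```bash
python3 tgt.py .5871 -.0217 .12 115
```

```text
t 9.75 pos [ 0.5102 -0.0443  0.0998] yaw 15.41 q [-0.19  0.    1.87  0.    1.27  1.11] F [ 0.2 -0.6 -0.5] M [ 0.04 -0.03 -0.02] open 0.0719
-> [ 0.0801 -0.0014 -0.0203] [-1.9000e-03  2.0000e-04 -1.7382e+00]
```

{"name": "jog_arm", "arguments": {
  "steps": [
    [0,0,0,-0.05,0,0,-0.15],
    [0,0.04,-0.18,-0.1,0,0,-0.35],
    [0,0.04,-0.18,-0.1,0,0,-0.5],
    [0,0.04,-0.18,-0.1,0,0,-0.7],
    [0,0.04,-0.18,-0.1,0,0,-0.9]
  ]
}}

```text
t: 10.38
tool_pos: [0.5015, 0.1439, 0.202]
orientation: [-2.631, -1.715, -0.004]
force: [0.1, -1.0, -0.9]
opening: 0.093
```

{"name": "jog_arm", "arguments": {
  "steps": [
    [0,0,0,0,0,0,-0.2],
    [0,0,0,0,0,0,-0.4],
    [0,0,0,0,0,0,-0.6],
    [0,0,0,0,0,0,-0.8],
    [0,0,0,0,0,0,-0.9]
  ]
}}

```text
t: 11.0
tool_pos: [0.5016, 0.144, 0.2021]
orientation: [1.616, 2.693, 0.005]
force: [-0.4, 0.7, 0.1]
opening: 0.093
```

```bash
python3 tgt.py .5871 -.0217 .12 115; python3 - <<'E'
from h import *
c=robot.read_camera("top");crop(c,270,155,370,275,5,"pics/t7.png")
c=robot.read_camera("scene");crop(c,205,165,305,255,6,"pics/s7.png")
E
```

```text
t 11.0 pos [0.5016 0.144  0.2021] yaw 118.07 q [ 0.18 -0.07  1.75  0.    1.46 -0.31] F [-0.4  0.7  0.1] M [-0.03 -0.08  0.03] open 0.093
-> [-0.1865 -0.0028  0.0819] [ 0.0029 -0.0011  0.0536]
```

View pics/t7.png

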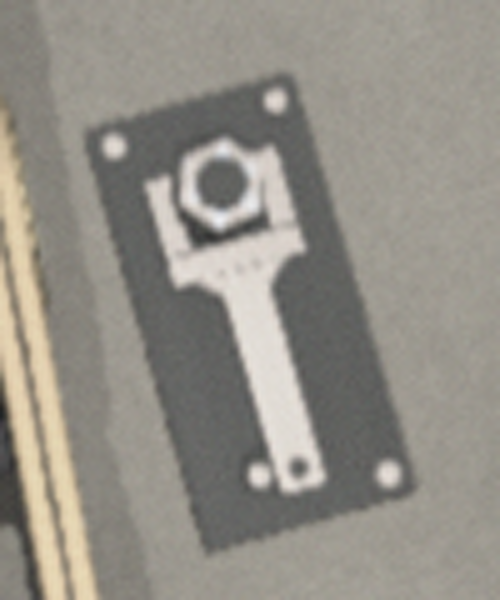

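View pics/s7.png

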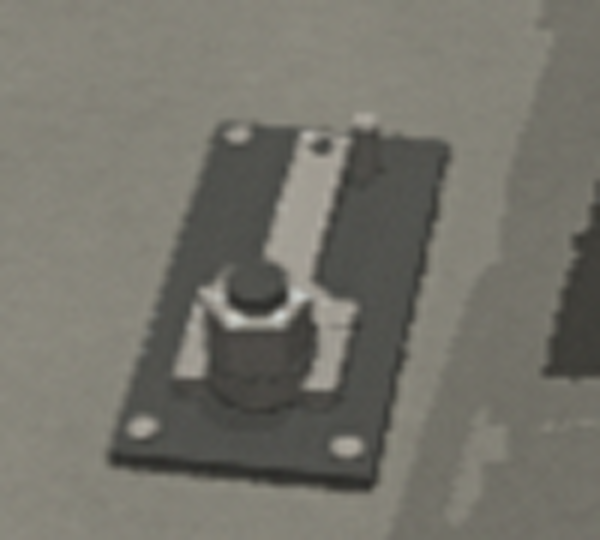

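The spanner lies flat with its jaws around the lower nut (top crop, nut at (220,183)). Its handle end at (300,475) is just on the -y side of the post at (260,475), and nothing else has moved. Moving over the jam nut, jaws across flats (yaw 115°).

{"name": "jog_arm", "arguments": {
  "steps": [
    [0,-0.187,-0.002,0,0.003,-0.001,-0.02],
    [0,-0.187,-0.002,0,0.003,-0.001,0.05],
    [0,-0.187,-0.002,0.06,0.003,-0.001,0.053],
    [0,-0.187,-0.002,0.08,0.003,-0.001,0.053],
    [0,-0.187,-0.002,0.08,0.003,-0.001,0.053]
  ]
}}

```text
t: 11.72
tool_pos: [0.5849, -0.023, 0.1181]
orientation: [-1.696, -2.637, 0.005]
force: [0.1, -0.1, 0.2]
opening: 0.093
```

```bash
python3 tgt.py .5873 -.0225 .053 115
```

```text
t 11.72 pos [ 0.5849 -0.023   0.1181] yaw 114.51 q [-0.13  0.18  1.65 -0.    1.32 -0.55] F [ 0.1 -0.1  0.2] M [-0.03 -0.1   0.04] open 0.093
-> [-0.0007  0.0028  0.065 ] [-0.0062 -0.0038 -0.0086]
```

{"name": "jog_arm", "arguments": {
  "steps": [
    [0,-0.0005,0.0025,0.03,-0.006,-0.004,-0.009],
    [0,-0.0005,0.0025,0.055,-0.006,-0.004,-0.009],
    [0,-0.0005,0.0025,0.065,-0.006,-0.004,-0.009],
    [0,-0.0005,0.0025,0.065,-0.006,-0.004,-0.009],
    [0.2,-0.0005,0.0025,0.065,-0.006,-0.004,-0.009]
  ]
}}

```text
t: 12.35
tool_pos: [0.5882, -0.0222, 0.055]
orientation: [1.686, 2.648, 0.001]
force: [-0.4, -0.1, -0.3]
opening: 0.087
```

```bash
python3 tgt.py .5873 -.0225 .053 115;  python3 -c "
from chk import *
chk('pics/k8.png',views=('scene',))"
```

```text
t 12.35 pos [ 0.5882 -0.0222  0.055 ] yaw 115.02 q [-0.12  0.25  1.69 -0.    1.2  -0.56] F [-0.4 -0.1 -0.3] M [-0.03 -0.14 -0.  ] open 0.087
-> [ 0.0001 -0.0009  0.002 ] [0.0021 0.0016 0.0004]
```

View pics/k8.png

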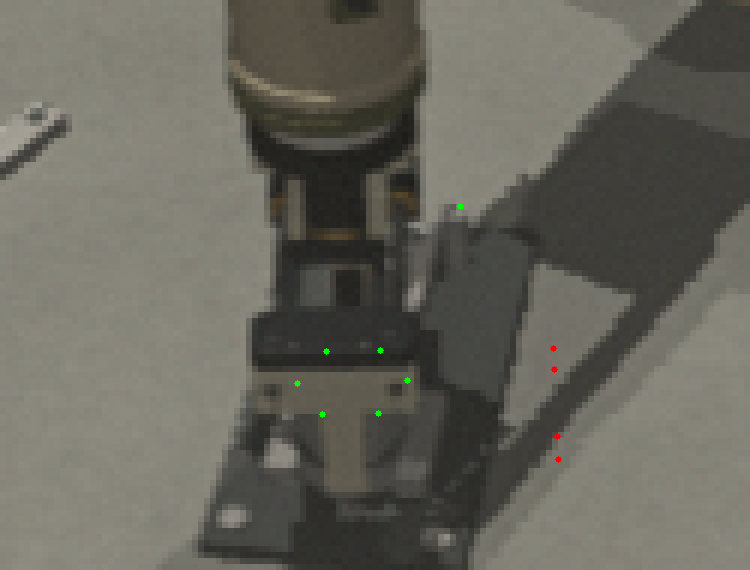

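The fingers are around the jam nut. Closing with 40 N first.

{"name": "jog_arm", "arguments": {
  "steps": [
    [0.8,0,-0.0005,0.002,0,0,0],
    [0.8,0,-0.0005,0.002,0,0,0],
    [0.8,0,-0.0005,0.002,0,0,0],
    [0.8,0,-0.0005,0.002,0,0,0],
    [0.8,0,-0.0005,0.002,0,0,0]
  ],
  "force": 40
}}

```text
t: 13.02
tool_pos: [0.5888, -0.0221, 0.0532]
orientation: [1.685, 2.646, 0.004]
force: [5.2, 2.8, -3.6]
opening: 0.0457
```

```bash
python3 tgt.py .5873 -.0225 .053 115
```

```text
t 13.03 pos [ 0.5888 -0.0221  0.0532] yaw 115.02 q [-0.12  0.25  1.69  0.    1.19 -0.56] F [ 5.2  2.8 -3.6] M [ 0.28 -0.78 -0.05] open 0.0457
-> [ 0.0003 -0.0016  0.0002] [0.0045 0.002  0.0003]
```

Gripped at 45.7 mm across flats. Turning clockwise, which is +z about the tool.

{"name": "jog_arm", "arguments": {
  "steps": [
    [1,0,0.0005,0,0,0,0.05],
    [1,0,0.0005,0,0,0,0.1],
    [1,0,0.0005,0,0,0,0.15],
    [1,0,0.0005,0,0,0,0.2]
  ],
  "force": 60
}}

```text
t: 13.52
tool_pos: [0.5891, -0.022, 0.0532]
orientation: [1.943, 2.464, 0.004]
force: [-0.4, 0.4, 0.8]
opening: 0.0457
```

```bash
python3 tgt.py .5888 -.0219 .053 95
```

```text
t 13.53 pos [ 0.5891 -0.022   0.0532] yaw 103.5 q [-0.12  0.25  1.69  0.    1.19 -0.36] F [-0.4  0.4  0.8] M [-0.25  0.37  0.42] open 0.0457
-> [ 0.0001 -0.0003  0.0002] [0.0043 0.0009 0.1484]
```

{"name": "jog_arm", "arguments": {
  "steps": [
    [1,0,0,0,0.004,0,0.12],
    [1,0,0,0,0.004,0,0.24],
    [1,0,0,0,0.004,0,0.36],
    [1,0,0,0,0.004,0,0.48],
    [1,0,0,0,0.004,0,0.6]
  ]
}}

```text
t: 14.15
tool_pos: [0.5896, -0.022, 0.0532]
orientation: [2.589, 1.777, 0.002]
force: [3.1, 0.8, -2.8]
opening: 0.0459
```

```bash
python3 tgt.py .5888 -.0219 .053 60; python3 - <<'E'
from h import *
c=robot.read_camera("top");crop(c,270,155,370,275,5,"pics/t9.png")
c=robot.read_camera("scene");crop(c,205,145,305,255,5.4,"pics/s9.png")
E
```

```text
t 14.15 pos [ 0.5896 -0.022   0.0532] yaw 68.93 q [-0.12  0.26  1.68  0.    1.2   0.24] F [ 3.1  0.8 -2.8] M [-0.06 -0.49  0.48] open 0.0459
-> [-0.0002 -0.0008  0.0002] [ 0.0015 -0.0005  0.1559]
```

View pics/t9.png

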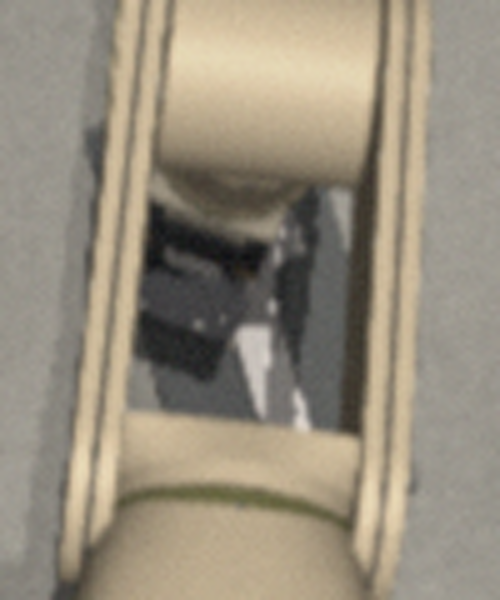

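View pics/s9.png

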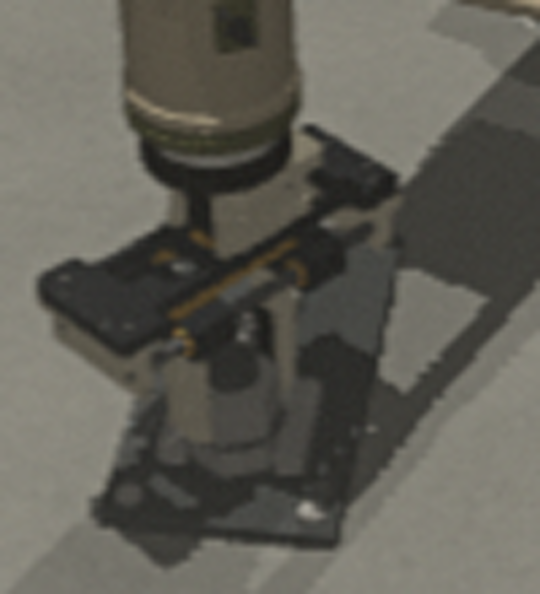

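Torque is steady at about 0.45 N m. The jam nut has turned about 46° and the spanner is still in place. Continuing.

{"name": "jog_arm", "arguments": {
  "steps": [
    [1,0,0,0,0,0,0.12],
    [1,0,0,0,0,0,0.24],
    [1,0,0,0,0,0,0.36],
    [1,0,0,0,0,0,0.48],
    [1,0,0,0,0,0,0.6]
  ]
}}

```text
t: 14.88
tool_pos: [0.59, -0.0222, 0.0532]
orientation: [2.998, 0.935, 0.003]
force: [3.4, -1.5, -2.3]
opening: 0.0455
```

{"name": "jog_arm", "arguments": {
  "steps": [
    [1,0,0,0,0,0,0.08],
    [1,0,0,0,0,0,0.16],
    [1,0,0,0,0,0,0.24],
    [1,0,0,0,0,0,0.32],
    [1,0,0,0,0,0,0.38]
  ]
}}

```text
t: 15.5
tool_pos: [0.5902, -0.0225, 0.0531]
orientation: [3.121, 0.354, 0.004]
force: [2.5, -2.3, -1.9]
opening: 0.0453
```

```bash
python3 tgt.py .5888 -.0219 .053 -2
```

```text
t 15.5 pos [ 0.5902 -0.0225  0.0531] yaw 12.93 q [-0.12  0.26  1.68 -0.    1.2   1.22] F [ 2.5 -2.3 -1.9] M [-0.02 -0.28  0.43] open 0.0453
-> [-0.0012 -0.0009  0.0001] [ 0.0011 -0.0026  0.2606]
```

{"name": "jog_arm", "arguments": {
  "steps": [
    [1,0,0,0,0,0,0.05],
    [1,0,0,0,0,0,0.1],
    [1,0,0,0,0,0,0.15],
    [1,0,0,0,0,0,0.2]
  ]
}}

```text
t: 16.0
tool_pos: [0.5902, -0.0227, 0.0531]
orientation: [3.14, 0.043, 0.004]
force: [2.3, -1.2, -0.3]
opening: 0.046
```

```bash
python3 tgt.py .5888 -.0219 .053 -2
```

```text
t 16.0 pos [ 0.5902 -0.0227  0.0531] yaw 1.58 q [-0.12  0.26  1.68 -0.    1.2   1.42] F [ 2.3 -1.2 -0.3] M [ 0.14 -0.17  0.37] open 0.046
-> [-0.0014 -0.0008  0.0001] [ 0.0011 -0.0028  0.0625]
```

{"name": "jog_arm", "arguments": {
  "steps": [
    [1,0,0,0,0,0,0.02],
    [1,0,0,0,0,0,0.04],
    [1,0,0,0,0,0,0.05]
  ]
}}

```text
t: 16.38
tool_pos: [0.5903, -0.0227, 0.0532]
orientation: [3.14, -0.035, 0.004]
force: [1.8, -1.5, -0.9]
opening: 0.0455
```

```bash
python3 tgt.py .5888 -.0219 .053 -2
```

```text
t 16.38 pos [ 0.5903 -0.0227  0.0532] yaw -1.27 q [-0.12  0.26  1.68 -0.    1.2   1.47] F [ 1.8 -1.5 -0.9] M [ 0.14 -0.12  0.39] open 0.0455
-> [-0.0015 -0.0008  0.0002] [ 0.001  -0.0028  0.0128]
```

{"name": "jog_arm", "arguments": {
  "steps": [
    [1,0,0,0,0,0,0.02],
    [1,0,0,0,0,0,0.04],
    [1,0,0,0,0,0,0.05]
  ]
}}

```text
t: 16.75
tool_pos: [0.5903, -0.0227, 0.0532]
orientation: [3.138, -0.114, 0.005]
force: [1.2, -1.0, -0.9]
opening: 0.0454
```

```bash
python3 tgt.py .5888 -.0219 .053 -2
```

```text
t 16.75 pos [ 0.5903 -0.0227  0.0532] yaw -4.17 q [-0.12  0.26  1.68 -0.    1.2   1.52] F [ 1.2 -1.  -0.9] M [ 0.11 -0.17  0.4 ] open 0.0454
-> [-0.0015 -0.0007  0.0002] [ 0.001  -0.0029 -0.0379]
```

{"name": "jog_arm", "arguments": {
  "steps": [
    [1,0,0,0,0,0,0.02],
    [1,0,0,0,0,0,0.04],
    [1,0,0,0,0,0,0.05]
  ]
}}

```text
t: 17.12
tool_pos: [0.5903, -0.0228, 0.0532]
orientation: [3.135, -0.194, 0.005]
force: [1.7, -1.6, -0.8]
opening: 0.0458
```

```bash
python3 tgt.py .5888 -.0219 .053 -2
```

```text
t 17.12 pos [ 0.5903 -0.0228  0.0532] yaw -7.09 q [-0.12  0.26  1.68 -0.    1.2   1.57] F [ 1.7 -1.6 -0.8] M [ 0.11 -0.2   0.39] open 0.0458
-> [-0.0016 -0.0007  0.0002] [ 0.001  -0.0029 -0.0888]
```

{"name": "jog_arm", "arguments": {
  "steps": [
    [1,0,0,0,0,0,0.02],
    [1,0,0,0,0,0,0.03],
    [1,0,0,0,0,0,0.03]
  ]
}}

```text
t: 17.5
tool_pos: [0.5903, -0.0228, 0.0532]
orientation: [3.131, -0.242, 0.005]
force: [1.9, -2.0, -0.7]
opening: 0.0455
```

```bash
python3 tgt.py .5888 -.0219 .053 -2
```

```text
t 17.5 pos [ 0.5903 -0.0228  0.0532] yaw -8.82 q [-0.12  0.26  1.68 -0.    1.2   1.6 ] F [ 1.9 -2.  -0.7] M [ 0.15 -0.16  0.16] open 0.0455
-> [-0.0016 -0.0007  0.0002] [ 0.0009 -0.0029 -0.1191]
```

{"name": "jog_arm", "arguments": {
  "steps": [
    [1,0,0,0,0,0,0.02],
    [1,0,0,0,0,0,0.03],
    [1,0,0,0,0,0,0.04]
  ]
}}

```text
t: 17.88
tool_pos: [0.5903, -0.0228, 0.0532]
orientation: [3.126, -0.305, 0.005]
force: [1.7, -1.7, -0.5]
opening: 0.0456
```

```bash
python3 tgt.py .5888 -.0219 .053 -2; python3 - <<'E'
from h import *
c=robot.read_camera("top");crop(c,270,155,370,275,5,"pics/t10.png")
c=robot.read_camera("scene");crop(c,205,145,305,255,5.4,"pics/s10.png")
E
```

```text
t 17.88 pos [ 0.5903 -0.0228  0.0532] yaw -11.15 q [-0.12  0.26  1.68 -0.    1.2   1.64] F [ 1.7 -1.7 -0.5] M [ 0.08 -0.18  0.49] open 0.0456
-> [-0.0016 -0.0006  0.0002] [ 0.0009 -0.003  -0.1597]
```

View pics/s10.png

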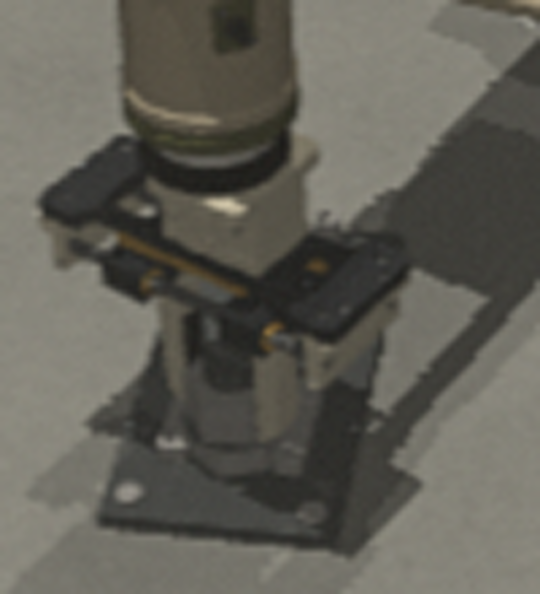

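View pics/t10.png

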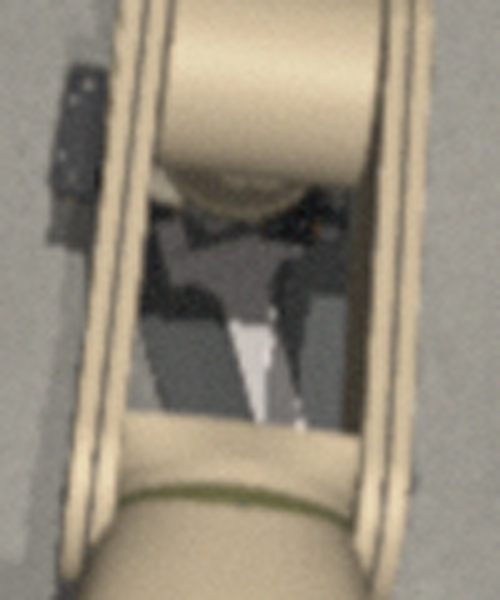

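{"name": "jog_arm", "arguments": {
  "steps": [
    [1,0,0,0,0,0,0.02],
    [1,0,0,0,0,0,0.03],
    [1,0,0,0,0,0,0.04]
  ]
}}

```text
t: 18.35
tool_pos: [0.5903, -0.0229, 0.0532]
orientation: [3.119, -0.367, 0.005]
force: [1.3, -1.6, -0.3]
opening: 0.0457
```

```bash
python3 tgt.py .5888 -.0219 .053 -2
```

```text
t 18.35 pos [ 0.5903 -0.0229  0.0532] yaw -13.43 q [-0.12  0.26  1.68 -0.    1.2   1.68] F [ 1.3 -1.6 -0.3] M [-0.   -0.23  1.43] open 0.0457
-> [-0.0017 -0.0006  0.0002] [ 0.0011 -0.003  -0.1995]
```

Torque jumped to 1.43 N m at yaw -13.4°, so it's hard up against the stop. One more small pull, aiming for about 1.8 N m and staying well below 3.

{"name": "jog_arm", "arguments": {
  "steps": [
    [1,0,0,0,0,0,0.008],
    [1,0,0,0,0,0,0.01]
  ]
}}

```text
t: 18.6
tool_pos: [0.5903, -0.0229, 0.0532]
orientation: [3.117, -0.382, 0.005]
force: [0.8, -1.6, -1.8]
opening: 0.0457
```

```bash
python3 tgt.py .5888 -.0219 .053 -2
```

```text
t 18.6 pos [ 0.5903 -0.0229  0.0532] yaw -13.99 q [-0.12  0.26  1.68 -0.    1.2   1.69] F [ 0.8 -1.6 -1.8] M [-0.01 -0.2   1.53] open 0.0457
-> [-0.0017 -0.0006  0.0002] [ 0.0013 -0.003  -0.2093]
```

{"name": "jog_arm", "arguments": {
  "steps": [
    [1,0,0,0,0,0,0.008],
    [1,0,0,0,0,0,0.012],
    [1,0,0,0,0,0,0.012]
  ]
}}

```text
t: 18.98
tool_pos: [0.5903, -0.0229, 0.0532]
orientation: [3.114, -0.401, 0.005]
force: [0.8, -2.1, -1.0]
opening: 0.0454
```

```bash
python3 tgt.py .5888 -.0219 .053 -2
```

```text
t 18.98 pos [ 0.5903 -0.0229  0.0532] yaw -14.67 q [-0.12  0.26  1.68 -0.    1.2   1.7 ] F [ 0.8 -2.1 -1. ] M [-0.02 -0.21  1.79] open 0.0454
-> [-0.0017 -0.0006  0.0002] [ 0.0014 -0.003  -0.2212]
```

1.79 N m, inside the 1–2 N m window. Opening and retreating straight up.

{"name": "jog_arm", "arguments": {
  "steps": [
    [0,0,0,0,0,0,0],
    [0,0,0,0,0,0,0],
    [0,0,0,0,0,0,0],
    [0,0,0,0,0,0,0]
  ]
}}

```text
t: 19.48
tool_pos: [0.5902, -0.0228, 0.0531]
orientation: [3.115, -0.401, 0.004]
force: [-0.4, -0.0, 0.3]
opening: 0.0809
```

{"name": "jog_arm", "arguments": {
  "steps": [
    [0,0,0,-0.03,0,0,0],
    [0,0,0,-0.08,0,0,0],
    [0,0,0,-0.14,0,0,0],
    [0,0,-0.06,-0.15,0,0,0],
    [0,0,-0.1,-0.15,0,0,0]
  ]
}}

```text
t: 20.1
tool_pos: [0.6167, 0.0757, 0.2058]
orientation: [-3.116, 0.403, -0.011]
force: [-0.4, -0.8, -0.0]
opening: 0.0931
```

{"name": "jog_arm", "arguments": {
  "steps": [
    [0,0,-0.15,0,0,0,0],
    [0,0,-0.15,0,0,0,0],
    [0,0,-0.15,0,0,0,0],
    [0,0,-0.15,0,0,0,0]
  ]
}}

```text
t: 20.6
tool_pos: [0.6546, 0.223, 0.2054]
orientation: [-3.116, 0.398, -0.01]
force: [-0.3, -0.6, 0.0]
opening: 0.0929
```

```bash
python3 tgt.py .5888 -.0219 .053 -2; python3 - <<'E'
from meas import *
c=robot.read_camera("top");crop(c,270,155,370,275,5,"pics/t11.png");cv2.imwrite("pics/tf.png",c["image"][:,:,::-1])
g=up(c).astype(int).mean(2)
s=robot.read_camera("scene");crop(s,205,165,305,255,6,"pics/s11.png")
for th in (170,185,195): 
  ct=mask_cnt(((g>th)*255).astype(np.uint8),303*4,178*4,326*4,206*4)
  hull=cv2.convexHull(ct);print(th,cv2.contourArea(hull)/16,topx(cv2.minEnclosingCircle(hull)[0]))
E
```

```text
t 20.6 pos [0.6546 0.223  0.2054] yaw -14.56 q [ 0.26  0.38  1.24 -0.    1.51  2.08] F [-0.3 -0.6  0. ] M [ 0.02 -0.   -0.02] open 0.0929
-> [-0.0031  0.2538  0.1521] [-0.0003 -0.0066 -0.2192]
170 470.03125 [314.125      195.73957825]
185 402.59375 [315.875      195.86128235]
195 253.3125 [316.25  192.875]
```

View pics/t11.png

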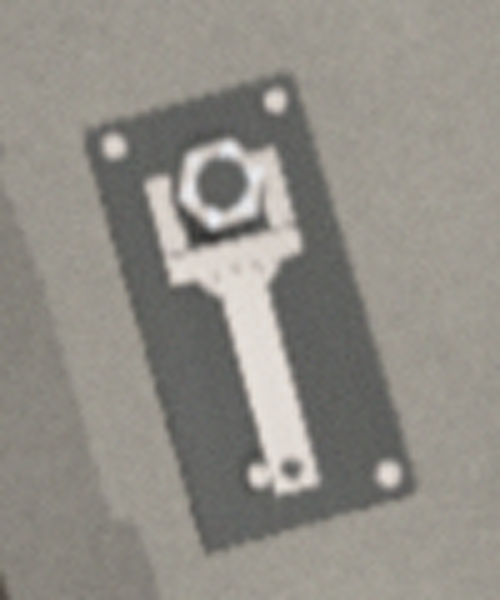

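View pics/s11.png

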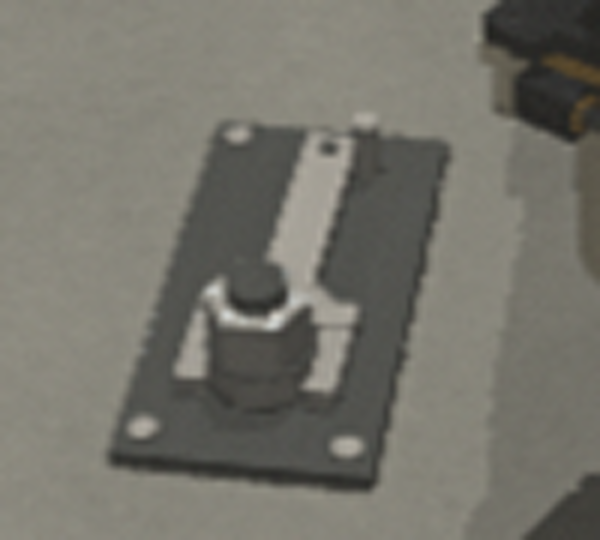

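The handle is now bearing against the post (top crop contact near (268,475)) and the spanner is still on. Measuring the final jam-nut angle by colour to bound the lower nut's turn.

```bash
python3 - <<'E'
from meas import *
def ang(img,c,n,th=4,nx=None):
    I=cv2.resize(img,None,fx=4,fy=4,interpolation=cv2.INTER_CUBIC).astype(int)
    k=((I[:,:,2]-I[:,:,0]>th)&(I.mean(2)>110)).astype(np.uint8)*255
    ct=mask_cnt(k,303*4,178*4,326*4,206*4);h=cv2.convexHull(ct)
    m=np.zeros(k.shape,np.uint8);cv2.fillPoly(m,[h],255);ct=max(cv2.findContours(m,0,cv2.CHAIN_APPROX_NONE)[0],key=cv2.contourArea)
    M=cv2.moments(m,True);pc=plane(c,topx([M['m10']/M['m00'],M['m01']/M['m00']]),.066)[0]
    H=plane(c,topx(ct[:,0]),.066)[:,:2]-pc[:2];a=np.arctan2(H[:,1],H[:,0]);r=np.hypot(*H.T)
    ph=np.degrees(np.angle(np.sum((r-r.mean())*np.exp(6j*a)))/6)
    # use harmonics weighted by arc
    print(n,th,"area",M['m00']/16,pc.round(4),"corner",ph.round(1),"rmean",r.mean().round(4))
c=robot.read_camera("top")
i0=cv2.imread("pics/top0.png")[:,:,::-1]
for th in (0,3,6): ang(i0,c,"start",th); ang(c["image"],c,"end",th)
# spanner yaw
W=c["image"]
crop(c,298,175,332,212,16,"pics/nutf.png")
E
```

```text
start 0 area 10.375 [ 0.5681 -0.0203  0.066 ] corner -12.4 rmean 0.005
end 0 area 10.125 [ 0.6054 -0.0258  0.066 ] corner 11.5 rmean 0.005
start 3 area 5.625 [ 0.5684 -0.0204  0.066 ] corner -14.8 rmean 0.0038
end 3 area 5.8125 [ 0.5674 -0.0167  0.066 ] corner -17.9 rmean 0.0037
start 6 area 1.125 [ 0.5704 -0.0209  0.066 ] corner 11.6 rmean 0.0014
end 6 area 1.0 [ 0.5649 -0.0164  0.066 ] corner 0.9 rmean 0.0014
```

View pics/nutf.png

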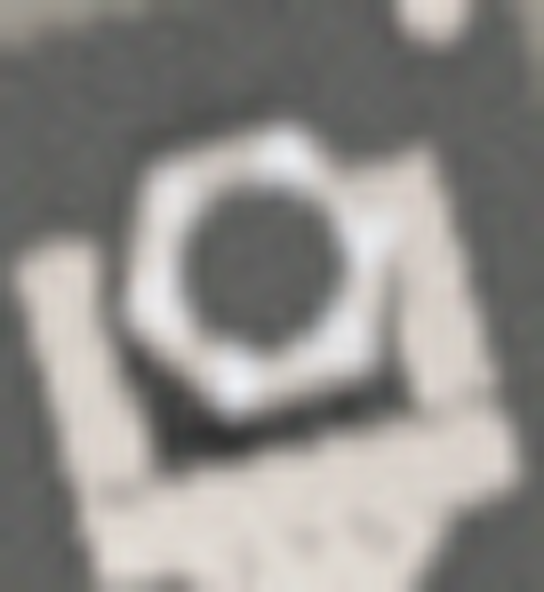

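View pics/tf.png

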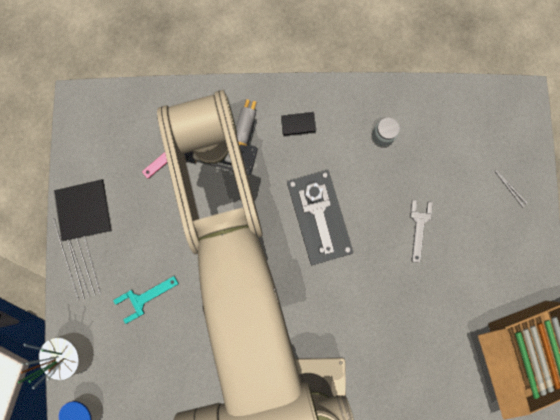

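The final corners (crop top (290,130), bottom (232,400)) give a nut corner angle of about -12°. The total turn from the stand's axis is therefore about 147°, or 2.57 rad, which leaves about 0.17 rad (10°) of lower-nut give, inside 0.3. The narrow spanner, jar, block and torch are at their original pixels, and the gripper is clear. Handing in.

```bash
python3 -c "
from plant import robot
print(robot.close_job())"
```

```text
the job is handed in; nothing more can be done
None
```

The lower nut is locked and the job is handed in at about 21 s. The wide spanner lies flat on the base plate around the lower nut, with its handle against the post. I let go of it, then turned the jam nut clockwise about 127° until it stopped hard. I pulled it to 1.79 N m measured at the wrist and backed the gripper clear.

**Last checks:**
- **Lower nut:** it gave about 0.17 rad (10°, ±0.03). This is worked out from the jam nut's corners in the top view, assuming the jam nut sits at its 2.4 stop. The lower nut was not measured directly.
- **Disagreements:**
  - The gripper's own rotation would put the give nearer 0.22 rad, also under the 0.3 limit. Twist or slip at the pads could account for the difference.
  - An automatic colour-based measurement of the nut's final angle failed. I read its corners by eye from an enlarged crop instead.
- **Other items:** the narrow spanner, torch, jar and graphite block look unmoved in the final top picture. The arm hides part of the torch there.

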